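# Set out the cutting kit round the sharpening stone

### The arm

A 7-joint arm with a two-finger parallel gripper is mounted at the origin on a cart in front of the work surface, level with it; the furniture and walls round the work are solid. World frame = base frame: x ahead of the robot, y to its left, z up, the work surface at z = 0. Lengths are in m, angles in degrees, forces in N, time in s.
With the tool pointing down it reaches from about 0.425 to 0.875 m from the base axis. Payload 8.4 kg.
Tool frame: the origin (TCP) lies at the very end of the fingers, on their centre line; the grasp point (between the pads) lies bot.hold_point_z behind it (bot.hold_point_z is the distance from the TCP to the grasp point, in m); z points along the fingers, y is the direction in which the jaws open and shut (so a half turn about z gives the same grasp; the last joint's range is limited). The gripper opens to 87 mm and grips with 3 to 60 N. Pads are 19 mm wide; open, the fingers measure 117 mm over their backs; the gripper's body (75 mm by 190 mm) begins 51 mm behind the grasp point.
Start: joints at [71.15, 19.091, 2.286, 83.961, -0.768, 76.965, -3.352], TCP at [0.148, -0.633, 0.223] pointing down, gripper open.
Joint ranges: [-147.57, 147.57], [-21.85, 119.76], [-74.77, 79.35], [14.55, 137.4], [-85.83, 265.84], [4.83, 119.75], [-152.11, 152.11]. Speed limits (degrees/s): [127.2, 127.2, 159.86, 159.86, 180, 180, 180].

### API

Orientations are given as [roll, pitch, yaw] about the fixed x, y, z axes, in that order (R = Rz(yaw) Ry(pitch) Rx(roll)).
In Python, from cell import bot, viewer, models gives the robot as it stands.
- The arm moves only by the tool step_arm, never from a script. Its arguments are lists of equal length, an entry for each row: "slide": the shift along the tool's x, y, z in units of 0.6 m (1.0 is 0.6 m), a list of three; "turn": the turn, a rotation vector about the tool's x, y, z in units of 180 degrees (1.0 is 180 degrees), a list of three; "fingers": the opening, from 0 (shut) to 1 (fully open). A call has 1 to 20 rows; each row is the pose to reach, as a shift and turn from the pose measured when the call began, along the tool's axes at that moment, turning the shorter way round; what a row does not reach only later rows make up. A row lasts 1/12 s, in which the tool goes at most 41.7 mm and 7.16 degrees, less where a joint would pass 70% of its speed; a pose out of reach is approached as far as the arm can. A call with a number of a shift or a turn outside -1 to 1 is refused whole. A call with a gripper value outside its range is refused whole. The fingers move at their own pace and stop on an object; "squeeze" is the grip in N (left out, the last holds). Time passes only in rows, so rows that repeat a pose let the fingers close. It gives the time, the measured TCP pose, the force and the opening at its end, in the units of the state.
- bot.state(): the state, without advancing time (a new reading comes with each control period).
- viewer.get_image(name): name is "scene" or "top" or "wrist"; returns (picture, depth): 420x560x3 uint8, red, green, blue; 420x560 float32, m along the optical axis (not along the pixel's ray), 0 where there is no reading.
- viewer.camera_model(name): a dict with "K" (3x3 intrinsics, pixels), "world_to_cam" (4x4, takes a point from world to camera coordinates). Camera axes: x right, y down, z forward; pixel columns grow to the right and rows downward; lengths in m; the calibration is good to about 2 mm. A picture is of the moment at which its call begins: read the wrist's pose just before it. camera_model takes no time and is no camera call; for the wrist camera it gives the pose at the moment of the call.
- bot.close_job(): hands the job in, once; it reports no verdict.
Trained networks look in the newest picture that a camera, given by its name, has taken for a name from the list of things; names that differ only in an ending like _2 or _b are one class to them, and where a whole thing is asked for, a point or a joint stands for the part that bears it (a point fixed in the world has none). Each returns a list of dicts, best first, with "score" (0 to 1); they miss things now and then, are a little off and sometimes report something else, mostly with a low value. They report only what shows in the picture. A call takes as long as a camera call.
- models.outline_of(camera, target): "pixels" (420x560 bool, what is visible of it) and "box" ([left, top, width, height] as shares, 0 to 1, of the picture: columns of its width, rows of its height, round what is visible of it).
- models.landmark_of(camera, target): "at" ([column, row] as shares, 0 to 1, of the picture: columns of its width, rows of its height: a listed point, or the origin of a listed thing).
The state is a dict: "t": time; "joints": joint angles; "dq": joint speeds; "tau": joint torques, N m; "position": TCP position; "ee_rot": TCP orientation; "ft_force": force on the tool from outside, world axes, zero at the start; "moment": the same for the moment, N m; "finger_gap": finger opening in m.
Only numpy, scipy, OpenCV 4.12 (cv2) and the standard library are available. Lean on these libraries where they do the work, as an engineer would, in place of code of your own. Each camera call takes 0.05 s, during which the arm holds its last target. There are 200 camera calls.

### The job

Set out the glass-cutting kit round the sharpening stone: put the beech block lengthwise on the middle of the stone, and stand the oil bottle in line with the stone, 3 cm clear of the end that is nearer the clear pot. Lay the brass glass cutter parallel to the stone, level with its middle, 4 cm clear of its front side (the side towards the robot), and the wooden fid in the same way 4 cm in front of the cutter. Use only the tools lying loose in the front part of the bench, not the spares along its back edge, leave the eraser and the solder reel beside the work where they are and let go of everything.

Things in the scene. Friction and masses are not known exactly. Their poses are not given: they have to be found in the camera images.
- oilstone: sharpening stone in the middle of the bench (not the one at the back edge), does not move: grey stone 28 wide x 100 long, its top 14 mm above the bench, in a brown wooden base 40 wide x 112 long x 6 high. Origin: centre of the underside. Own y is its long axis; own x is across it and points away from the robot (so its front side, towards the robot, is at own x = -20 mm). Turned up to 0.3 rad from lying across in front of the robot.
- setting_block: plain beech block, 32 (own x) x 60 (own y) x 22 mm high, 40 g. Origin: centre of the underside; z up.
- cutting_oil: small upright plastic bottle with a white cap, round, about 42 mm across and 96 mm high (body 42 mm across to 80 mm up, cap 37 mm), 85 g. Origin: centre of the underside; z up.
- cutter_mid (a point): brass glass cutter with a green grip, a straight pencil-like tool lying on the bench: 145 mm long (own y, wheel at the +y end), 13 mm thick, 60 g. This point: its middle, on its long axis, 7 mm above the bench as it lies; z up as it starts.
- glass_cutter: the same glass cutter; axes as at cutter_mid, origin 7 mm below that point.
- fid: wooden fid, a smooth flat stick with rounded tapering ends lying on the bench: 157 mm long (own y), 22 mm wide (own x), 10 mm high, 20 g. Origin: centre of the underside; z up.
- cup_glass: clear plastic pot with some glass crumbs in it, open at the top, 101 mm across, 90 mm high, does not move; it stands beyond one end of the stone, left or right. Origin: centre of the underside.
- eraser: eraser in a blue sleeve, 19 x 42 x 12 mm, to be left alone. Origin: centre of the underside.
- solder_reel: blue reel of solder wire lying flat, 60 mm across, 30 mm high, to be left alone. Origin: centre of the underside.

How it is judged:
By the outcome, as a careful person would: the job done as asked, in the order asked, and still so for the second after the job is handed in, with the robot touching nothing.
It also fails if it takes over 112 s, if anything falls off the work surface, if the arm or the gripper's body presses on something with over 40 N, if the wrist force passes 120 N, or if a joint passes its speed limit or range.

## Working session

There is one attempt and no reset: what is moved stays moved. The work goes in short steps, Python scripts to look and compute and a tool call to move; the robot and the scene stay as the last step left them, time stands still between calls to the robot, and variables do not carry over. Pictures are saved under pics/ and viewed, about 12 in all and at most 16, crops included, and the job is handed in when it is done.

Besides the shell and the picture viewer there is one more tool, called after "Request:" by a JSON object that holds its "name" and its "arguments". step_arm: Moves the arm, as the interface text tells. Its arguments: {"type":"object","properties":{"slide":{"type":"array","items":{"type":"array","items":{"type":"number"}}},"turn":{"type":"array","items":{"type":"array","items":{"type":"number"}}},"fingers":{"type":"array","items":{"type":"number"}},"squeeze":{"type":"number"}},"required":["slide","turn","fingers"]}

```bash
mkdir -p pics; ls; python3 - <<'E'
from cell import bot, viewer, models
import cv2
print(bot.state(), bot.hold_point_z)
for n in("scene","top"):
    im,d=viewer.get_image(n); cv2.imwrite(f"pics/{n}0.png",im[:,:,::-1])
    print(n,viewer.camera_model(n))
    for t in("oilstone","setting_block","cutting_oil","cutter_mid","glass_cutter","fid","cup_glass","eraser","solder_reel"):
        print(t,[(round(r["score"],2),[round(v*s) for v,s in zip(r["at"],(560,420))]) for r in models.landmark_of(n,t)[:4]])
E
```

```text
pics
{'t': 0.0, 'joints': array([71.15025544, 19.13009086,  2.28150943, 84.01222519, -0.76593555,
       76.96640273, -3.35247698]), 'dq': array([ 0.05586641,  0.0422881 ,  0.0018628 ,  0.05910115,  0.02185716,
        0.06358517, -0.07596821]), 'tau': array([-3.71521337e-04, -6.56369019e+01,  1.33513212e+00, -4.03799772e+01,
       -5.96572109e-02,  4.49332944e-02,  1.71244465e-04]), 'position': array([ 0.14793343, -0.63244326,  0.2216674 ]), 'ee_rot': array([-1.79906735e+02,  7.05313733e-03,  1.31676690e+01]), 'ft_force': array([ 0.18469792,  0.2538505 , -0.08384502]), 'moment': array([-0.01519046, -0.03601494,  0.02035311]), 'finger_gap': 0.08723237821661464} 0.0187
scene {'K': array([[443.30461743,   0.        , 283.4482238 ],
       [  0.        , 443.30461743, 212.63953903],
       [  0.        ,   0.        ,   1.        ]]), 'world_to_cam': array([[-0.64686325, -0.7624897 ,  0.01331859,  0.3790601 ],
       [-0.38045099,  0.30752369, -0.87217328,  0.27196012],
       [ 0.66092736, -0.56924392, -0.48901573,  1.05593953],
       [ 0.        ,  0.        ,  0.        ,  1.      
[... 512 characters left out ...]
'world_to_cam': array([[ 2.60005713e-04, -9.99876876e-01,  1.56896742e-02,
        -2.24486565e-02],
       [-9.97246837e-01, -1.42269556e-03, -7.41398767e-02,
         5.71436703e-01],
       [ 7.41530699e-02, -1.56272012e-02, -9.97124422e-01,
         1.17630249e+00],
       [ 0.00000000e+00,  0.00000000e+00,  0.00000000e+00,
         1.00000000e+00]])}
oilstone []
setting_block [(0.74, [143, 228])]
cutting_oil [(0.59, [146, 227])]
cutter_mid [(0.76, [195, 267])]
glass_cutter [(0.68, [350, 266]), (0.58, [190, 261])]
fid [(0.68, [347, 270]), (0.58, [283, 181])]
cup_glass [(0.76, [166, 147])]
eraser [(0.61, [346, 268]), (0.49, [374, 196]), (0.35, [415, 261])]
solder_reel [(0.95, [170, 197])]
```

View pics/top0.png

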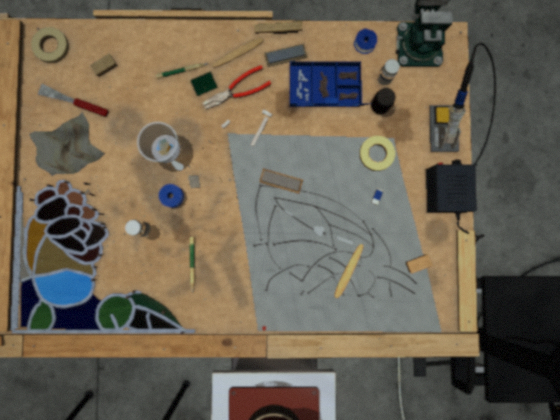

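View pics/scene0.png

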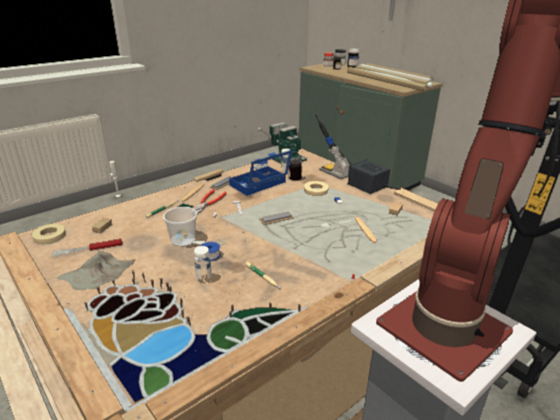

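The top view shows these positions: stone (281,180), pot (158,143) on its left, bottle (135,228), cutter (192,263), fid (348,270), block (416,263), reel (171,196) and eraser (377,196). I'll measure them by depth next.

```bash
cat > h.py <<'E'
from cell import bot, viewer, models
import cv2, numpy as np
from scipy.spatial.transform import Rotation as R
def look(n,save=None):
    c=viewer.camera_model(n); im,d=viewer.get_image(n)
    if save: cv2.imwrite(f"pics/{save}.png",im[:,:,::-1])
    v,u=np.mgrid[:420,:560]; K=c["K"]
    P=np.stack([(u-K[0,2])/K[0,0]*d,(v-K[1,2])/K[1,1]*d,d],-1)
    T=np.linalg.inv(c["world_to_cam"]); W=P@T[:3,:3].T+T[:3,3]; W[d==0]=np.nan
    return im,W,c
def proj(c,p):
    q=c["world_to_cam"]@np.r_[p,1]; q=c["K"]@q[:3]; return q[:2]/q[2]
def ray(c,uv,z):  # pixel onto plane z
    T=np.linalg.inv(c["world_to_cam"]); r=T[:3,:3]@np.linalg.solve(c["K"],np.r_[uv,1]); o=T[:3,3]
    return o+r*(z-o[2])/r[2]
def rect(W,m):
    pts=W[m][:,:2]*1000
    (cx,cy),(w,h),a=cv2.minAreaRect(pts.astype(np.float32))
    if w>h: a+=90          # angle of the short side -> long axis a+90
    L=(a+90+90)%180-90
    return np.round([cx,cy,min(w,h),max(w,h),L],1)
def blob(W,m,seed,r=45):
    u,v=seed; n,l=cv2.connectedComponents(m.astype(np.uint8))
    s=l[max(0,v-4):v+5,max(0,u-4):u+5]; s=s[s>0]
    return None if len(s)==0 else l==np.bincount(s).argmax()
E
python3 - <<'E'
from h import *
im,W,c=look("top")
z=W[...,2]
print("bench z",[(round(float(np.nanmedian(z[v-3:v+4,u-3:u+4])),4),round(float(np.nanstd(z[v-3:v+4,u-3:u+4])),4)) for u,v in((230,280),(320,250),(200,90),(150,290))])
for n,s in dict(stone=(281,180),bottle=(135,228),cutter=(192,263),fid=(348,270),block=(416,263),reel=(171,200),eraser=(377,196),pot=(158,143)).items():
    m=blob(W,(z>0.005),s)
    if m is None: print(n,"none",W[s[1],s[0]]);continue
    print(n,m.sum(),rect(W,m),"z",np.round(np.nanpercentile(z[m],[50,95,99]),4))
E
```

```text
bench z [(0.0009, 0.0022), (0.002, 0.0022), (0.0028, 0.0026), (0.0009, 0.0025)]
stone 587 [648.7 -14.8  47.5 118.1  71.2] z [0.0134 0.0182 0.0198]
bottle 211 [ 5.228e+02  3.439e+02  3.550e+01  3.760e+01 -2.000e-01] z [0.0962 0.1001 0.1012]
cutter 263 [426.9 216.8  17.4 142.3  -0.8] z [0.0113 0.0152 0.0168]
fid 452 [ 412.4 -192.6   28.2  156.5  -26.2] z [0.0098 0.0139 0.0155]
block 323 [ 430.3 -376.8   37.8   69.3  -65.8] z [0.0225 0.026  0.0281]
reel 426 [607.6 274.3  58.9  65.7  70.1] z [0.0306 0.0344 0.0359]
eraser 120 [ 604.6 -270.2   21.5   45.9  -19.1] z [0.012  0.0165 0.0173]
pot 1202 [743.2 289.1  99.6 119.7  -4.7] z [0.0477 0.0918 0.0945]
```

```bash
cat >> h.py <<'E'
def go(p,yaw):
    s=bot.state(); A=R.from_euler("xyz",s["ee_rot"],degrees=True); B=R.from_euler("xyz",[180,0,yaw],degrees=True)
    sl=A.inv().apply(np.array(p)-s["position"])/0.6; tu=(A.inv()*B).as_rotvec()/np.pi
    print("slide",np.round(sl,4).tolist(),"turn",np.round(tu,4).tolist(),"rows>=",int(max(np.linalg.norm(sl)*600/41.7,np.linalg.norm(tu)*180/7.16))+1,"t",round(float(s["t"]),2))
E
python3 -c "
from h import *
go([.43,-.377,.22],114.2)
c=viewer.camera_model('wrist'); print(c['K'][0,0]); T=np.linalg.inv(c['world_to_cam']); print(T, bot.state()['position'])"
```

```text
slide [0.5548, -0.3082, 0.0042] turn [-0.0, -0.0, -0.5613] rows>= 15 t 1.05
361.44280355307234
[[ 2.29233901e-01 -9.41027983e-01 -2.48833585e-01  2.16537931e-01]
 [-9.73371366e-01 -2.21631826e-01 -5.85450116e-02 -6.17338845e-01]
 [-5.69476724e-05  2.55627988e-01 -9.66775221e-01  3.84927214e-01]
 [ 0.00000000e+00  0.00000000e+00  0.00000000e+00  1.00000000e+00]] [ 0.14800816 -0.63287904  0.22253198]
```

Request:
{"name": "step_arm", "arguments": {"slide": [[0.555,-0.308,0.004],[0.555,-0.308,0.004],[0.555,-0.308,0.004],[0.555,-0.308,0.004],[0.555,-0.308,0.004],[0.555,-0.308,0.004],[0.555,-0.308,0.004],[0.555,-0.308,0.004],[0.555,-0.308,0.004],[0.555,-0.308,0.004],[0.555,-0.308,0.004],[0.555,-0.308,0.004],[0.555,-0.308,0.004],[0.555,-0.308,0.004],[0.555,-0.308,0.004],[0.555,-0.308,0.004],[0.555,-0.308,0.004],[0.555,-0.308,0.004]], "turn": [[0,0,-0.561],[0,0,-0.561],[0,0,-0.561],[0,0,-0.561],[0,0,-0.561],[0,0,-0.561],[0,0,-0.561],[0,0,-0.561],[0,0,-0.561],[0,0,-0.561],[0,0,-0.561],[0,0,-0.561],[0,0,-0.561],[0,0,-0.561],[0,0,-0.561],[0,0,-0.561],[0,0,-0.561],[0,0,-0.561]], "fingers": [1,1,1,1,1,1,1,1,1,1,1,1,1,1,1,1,1,1]}}

```text
t: 2.55
position: [0.4302, -0.3771, 0.2202]
ee_rot: [180.0, 0.0, 114.0]
ft_force: [0.2, -0.4, 0.0]
finger_gap: 0.0869
```

```bash
python3 - <<'E'
from h import *
im,W,c=look("wrist","w1"); z=W[...,2]
s=bot.state(); print(s["t"],s["position"],s["ee_rot"])
u,v=proj(c,[.43,-.377,.022]).astype(int); print(u,v)
m=blob(W,z>0.008,(u,v)); print(rect(W,m),np.nanpercentile(z[m],[50,95]))
m=blob(W,z>0.016,(u,v)); print(rect(W,m))
o=models.outline_of("wrist","setting_block")
for x in o: print(x["score"],x["box"],rect(W,x["pixels"]&(z>0.012)))
E
```

```text
2.6 [ 0.43022089 -0.37708719  0.22017511] [ 1.79997806e+02 -4.20396046e-04  1.14011976e+02]
281 187
[ 429.5 -377.8   32.    60.1  -69.4] [0.02222795 0.02350807]
[ 429.5 -377.8   32.    60.   -69.4]
0.69 [0.4657, 0.3657, 0.0704, 0.1424] [ 429.5 -377.8   31.9   60.   -69.5]
```

View pics/w1.png

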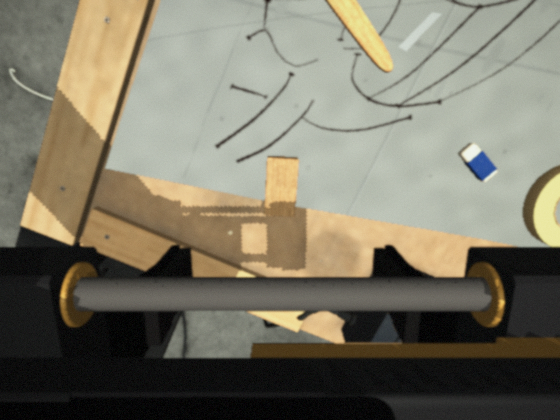

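Block measured at (429.5, -377.8), 32×60 mm, which matches the spec. In the wrist picture it sits at (282,185).

```bash
python3 - <<'E'
from h import *
im,W,c=look("top"); z=W[...,2];x=W[...,0];y=W[...,1]
for a in((.3,.42,-.5,-.42),(.3,.36,-.4,-.2),(.3,.36,0,.3)):
    m=(x>a[0])&(x<a[1])&(y>a[2])&(y<a[3]); print(a,np.nanpercentile(z[m],[50,98]) if m.any() else None)
go([.4295,-.3778,.004],110.6)
E
```

```text
(0.3, 0.42, -0.5, -0.42) [0.00077194 0.00925829]
(0.3, 0.36, -0.4, -0.2) [0.65959226 0.68127256]
(0.3, 0.36, 0, 0.3) [0.00131548 0.0075064 ]
slide [-0.0006, -0.0015, 0.3603] turn [-0.0, 0.0, 0.0192] rows>= 6 t 2.7
```

Request:
{"name": "step_arm", "arguments": {"slide": [[-0.0006,-0.0015,0.07],[-0.0006,-0.0015,0.14],[-0.0006,-0.0015,0.2],[-0.0006,-0.0015,0.26],[-0.0006,-0.0015,0.3],[-0.0006,-0.0015,0.33],[-0.0006,-0.0015,0.35],[-0.0006,-0.0015,0.36],[-0.0006,-0.0015,0.36],[-0.0006,-0.0015,0.36],[-0.0006,-0.0015,0.36],[-0.0006,-0.0015,0.36],[-0.0006,-0.0015,0.36],[-0.0006,-0.0015,0.36],[-0.0006,-0.0015,0.36],[-0.0006,-0.0015,0.36]], "turn": [[0,0,0.019],[0,0,0.019],[0,0,0.019],[0,0,0.019],[0,0,0.019],[0,0,0.019],[0,0,0.019],[0,0,0.019],[0,0,0.019],[0,0,0.019],[0,0,0.019],[0,0,0.019],[0,0,0.019],[0,0,0.019],[0,0,0.019],[0,0,0.019]], "fingers": [1,1,1,1,1,1,1,1,1,0,0,0,0,0,0,0], "squeeze": 15}}

```text
t: 4.03
position: [0.4296, -0.3779, 0.0044]
ee_rot: [180.0, 0.0, 110.6]
ft_force: [-0.2, 0.4, -0.5]
finger_gap: 0.0482
```

```bash
python3 - <<'E'
from h import *
s=bot.state(); print(s["position"],s["ee_rot"],s["finger_gap"])
go([.43,-.378,.20],110.6); go([.56,-.015+.0,.25],71)
E
```

```text
[ 0.42960834 -0.37786022  0.00438951] [1.79992759e+02 1.65091332e-02 1.10647541e+02] 0.048203283143370995
slide [-0.0005, 0.0006, -0.326] turn [0.0, 0.0001, 0.0003] rows>= 5 t 4.03
slide [0.4892, 0.4167, -0.4094] turn [0.0001, 0.0001, 0.2203] rows>= 11 t 4.03
```

Request:
{"name": "step_arm", "arguments": {"slide": [[0,0,0],[0,0,0],[0,0,0],[0,0,0],[0,0,0],[0,0,0],[0,0,0],[0,0,-0.06],[0,0,-0.12],[0,0,-0.18],[0,0,-0.24],[0,0,-0.326],[0,0,-0.326]], "turn": [[0,0,0],[0,0,0],[0,0,0],[0,0,0],[0,0,0],[0,0,0],[0,0,0],[0,0,0],[0,0,0],[0,0,0],[0,0,0],[0,0,0],[0,0,0]], "fingers": [0,0,0,0,0,0,0,0,0,0,0,0,0]}}

```text
t: 5.12
position: [0.4317, -0.3792, 0.2069]
ee_rot: [179.8, 0.5, 110.7]
ft_force: [1.7, 0.2, 0.5]
finger_gap: 0.0316
```

```bash
python3 - <<'E'
from h import *
go([.632,-.063,.25],71)
E
```

```text
slide [0.3748, 0.4985, -0.0728] turn [0.0021, 0.002, 0.2203] rows>= 10 t 5.12
```

Request:
{"name": "step_arm", "arguments": {"slide": [[0.375,0.4985,-0.073],[0.375,0.4985,-0.073],[0.375,0.4985,-0.073],[0.375,0.4985,-0.073],[0.375,0.4985,-0.073],[0.375,0.4985,-0.073],[0.375,0.4985,-0.073],[0.375,0.4985,-0.073],[0.375,0.4985,-0.073],[0.375,0.4985,-0.073],[0.375,0.4985,-0.073],[0.375,0.4985,-0.073],[0.375,0.4985,-0.073]], "turn": [[0.002,0.002,0.22],[0.002,0.002,0.22],[0.002,0.002,0.22],[0.002,0.002,0.22],[0.002,0.002,0.22],[0.002,0.002,0.22],[0.002,0.002,0.22],[0.002,0.002,0.22],[0.002,0.002,0.22],[0.002,0.002,0.22],[0.002,0.002,0.22],[0.002,0.002,0.22],[0.002,0.002,0.22]], "fingers": [0,0,0,0,0,0,0,0,0,0,0,0,0]}}

```text
t: 6.2
position: [0.6316, -0.0639, 0.2496]
ee_rot: [-180.0, 0.0, 71.0]
ft_force: [-0.2, -0.4, -1.2]
finger_gap: 0.0321
```

```bash
python3 - <<'E'
from h import *
im,W,c=look("wrist","w2"); z=W[...,2]
s=bot.state(); print(s["t"],s["position"],s["ee_rot"],s["finger_gap"])
u,v=proj(c,[.649,-.015,.014]).astype(int); print(u,v)
z2=np.where(z<0.05,z,0)
for t in(.003,.010):
    m=blob(W,z2>t,(u,v)); print(rect(W,m),np.nanpercentile(z[m],[50,95]))
np.save("w2.npy",W)
E
```

```text
6.25 [ 0.63147656 -0.06462006  0.24971956] [-1.79992431e+02  5.16921818e-02  7.09402080e+01] 0.031743432702000335
281 133
[647.7 -18.4  41.2 112.1  73.9] [0.0136135  0.01533914]
[647.3 -18.3  28.  100.1  74.2] [0.01423059 0.01547117]
```

View pics/w2.png

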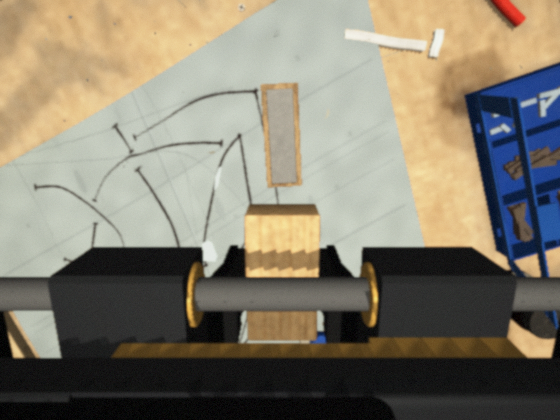

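The stone shows in the wrist view at about (281,135), with its centre at (647.4, -18.3) mm, its axis at 74.1° and its size correct.

```bash
python3 - <<'E'
from h import *
go([.6474,-.0183,.07],74.1);go([.6474,-.0183,.0188],74.1)
E
```

```text
slide [0.0819, -0.0001, 0.2995] turn [-0.0, 0.0003, -0.0176] rows>= 5 t 6.25
slide [0.082, -0.0001, 0.3848] turn [-0.0, 0.0003, -0.0176] rows>= 6 t 6.25
```

Request:
{"name": "step_arm", "arguments": {"slide": [[0.04,0,0.06],[0.082,0,0.12],[0.082,0,0.18],[0.082,0,0.24],[0.082,0,0.3],[0.082,0,0.32],[0.082,0,0.34],[0.082,0,0.355],[0.082,0,0.37],[0.082,0,0.378],[0.082,0,0.384],[0.082,0,0.3845],[0.082,0,0.3845],[0.082,0,0.3845],[0.082,0,0.3845]], "turn": [[0,0,-0.0176],[0,0,-0.0176],[0,0,-0.0176],[0,0,-0.0176],[0,0,-0.0176],[0,0,-0.0176],[0,0,-0.0176],[0,0,-0.0176],[0,0,-0.0176],[0,0,-0.0176],[0,0,-0.0176],[0,0,-0.0176],[0,0,-0.0176],[0,0,-0.0176],[0,0,-0.0176]], "fingers": [0,0,0,0,0,0,0,0,0,0,0,0,0,0,0]}}

```text
t: 7.5
position: [0.6479, -0.0182, 0.0196]
ee_rot: [180.0, 0.0, 74.1]
ft_force: [-0.1, 0.4, -1.1]
finger_gap: 0.0318
```

```bash
python3 - <<'E'
from h import *
s=bot.state(); print(s["position"],s["ee_rot"],s["finger_gap"],s["ft_force"])
E
```

```text
[ 0.64785479 -0.01823986  0.019633  ] [1.79956016e+02 3.93930133e-02 7.41144757e+01] 0.031819409562509754 [-0.13003552  0.3525388  -1.09162795]
```

Request:
{"name": "step_arm", "arguments": {"slide": [[0,0,0.0015],[0,0,0.002],[0,0,0.002],[0,0,0.002],[0,0,0.002],[0,0,0.002],[0,0,0.002],[0,0,0.002],[0,0,0.002],[0,0,-0.03],[0,0,-0.09],[0,0,-0.16],[0,0,-0.22],[0,0,-0.29],[0,0,-0.36],[0,0,-0.37],[0,0,-0.37]], "turn": [[0,0,0],[0,0,0],[0,0,0],[0,0,0],[0,0,0],[0,0,0],[0,0,0],[0,0,0],[0,0,0],[0,0,0],[0,0,0],[0,0,0],[0,0,0],[0,0,0],[0,0,0],[0,0,0],[0,0,0]], "fingers": [0,0,0,1,1,1,1,1,1,1,1,1,1,1,1,1,1]}}

```text
t: 8.92
position: [0.6495, -0.0177, 0.2461]
ee_rot: [179.6, -0.1, 74.1]
ft_force: [0.4, 1.0, -1.1]
finger_gap: 0.0868
```

```bash
python3 - <<'E'
from h import *
im,W,c=look("wrist","w3"); z=W[...,2]
s=bot.state(); print(s["t"],s["position"],s["finger_gap"])
u,v=proj(c,[.6474,-.0183,.036]).astype(int); print(u,v)
m=blob(W,(z>.025)&(z<.06),(u,v)); print("block",rect(W,m),np.nanpercentile(z[m],[5,50,95]))
m=blob(W,(z>.003)&(z<.06),(u,v)); print("all",rect(W,m))
np.save("w3.npy",W)
x,y=.5228,.3439   # bottle, jaw across the line to the reel
go([x,y,.22],74.1)
E
```

```text
8.9667 [ 0.64847637 -0.0178997   0.24327811] 0.08668501907606464
277 186
block [648.5 -17.6  32.1  59.1  74. ] [0.03481474 0.03621034 0.03743098]
all [647.1 -18.6  40.4 114.6  74.1]
slide [0.5226, -0.3667, 0.0373] turn [0.0012, 0.0, 0.0001] rows>= 10 t 8.97
```

```bash
python3 - <<'E'
from h import *
go([.510,.300,.25],74.1)
E
```

```text
slide [0.4464, -0.367, -0.0126] turn [0.0012, 0.0, 0.0001] rows>= 9 t 8.97
```

Request:
{"name": "step_arm", "arguments": {"slide": [[0.446,-0.367,-0.0126],[0.446,-0.367,-0.0126],[0.446,-0.367,-0.0126],[0.446,-0.367,-0.0126],[0.446,-0.367,-0.0126],[0.446,-0.367,-0.0126],[0.446,-0.367,-0.0126],[0.446,-0.367,-0.0126],[0.446,-0.367,-0.0126],[0.446,-0.367,-0.0126],[0.446,-0.367,-0.0126],[0.446,-0.367,-0.0126]], "turn": [[0.001,0,0],[0.001,0,0],[0.001,0,0],[0.001,0,0],[0.001,0,0],[0.001,0,0],[0.001,0,0],[0.001,0,0],[0.001,0,0],[0.001,0,0],[0.001,0,0],[0.001,0,0]], "fingers": [1,1,1,1,1,1,1,1,1,1,1,1]}}

```text
t: 9.97
position: [0.5104, 0.2982, 0.2488]
ee_rot: [-180.0, 0.1, 74.0]
ft_force: [1.3, -0.3, -0.6]
finger_gap: 0.087
```

```bash
python3 - <<'E'
from h import *
im,W,c=look("wrist","w4"); z=W[...,2]
s=bot.state(); print(s["t"],s["position"],s["finger_gap"])
u,v=proj(c,[.523,.344,.096]).astype(int); print(u,v)
m=blob(W,(z>.091)&(z<.105),(u,v)); print("cap",rect(W,m),np.nanpercentile(z[m],[5,50,95]))
p=W[m][:,:2]; print(cv2.minEnclosingCircle((p*1000).astype(np.float32)), p.mean(0))
E
```

```text
10.0167 [0.51069248 0.29787482 0.24895911] 0.08695730597474999
280 143
cap [520.6 342.1  36.5  36.5 -60.4] [0.09477913 0.09621309 0.09742801]
((520.5943603515625, 341.8415832519531), 18.882171630859375) [0.52067752 0.3421001 ]
```

View pics/w4.png

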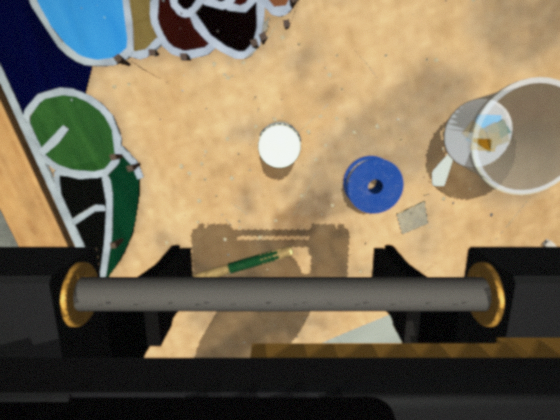

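The cap is at (280,146), giving a bottle centre of (520.6, 342.1) mm and a top at 96 mm. The reel at (374,185) is clear of the fingers.

```bash
python3 - <<'E'
from h import *
go([.5206,.3421,.15],74.1);go([.5206,.3421,.04],74.1)
E
```

```text
slide [0.0757, -0.0045, 0.1648] turn [0.0, 0.0005, -0.0007] rows>= 3 t 10.02
slide [0.076, -0.0045, 0.3481] turn [0.0, 0.0005, -0.0007] rows>= 6 t 10.02
```

Request:
{"name": "step_arm", "arguments": {"slide": [[0.05,-0.0045,0.04],[0.076,-0.0045,0.08],[0.076,-0.0045,0.12],[0.076,-0.0045,0.17],[0.076,-0.0045,0.22],[0.076,-0.0045,0.27],[0.076,-0.0045,0.31],[0.076,-0.0045,0.34],[0.076,-0.0045,0.348],[0.076,-0.0045,0.348],[0.076,-0.0045,0.348],[0.076,-0.0045,0.348],[0.076,-0.0045,0.348],[0.076,-0.0045,0.348],[0.076,-0.0045,0.348],[0.076,-0.0045,0.348],[0.076,-0.0045,0.348],[0.076,-0.0045,0.348],[0.076,-0.0045,0.348],[0.076,-0.0045,0.348]], "turn": [[0,0,0],[0,0,0],[0,0,0],[0,0,0],[0,0,0],[0,0,0],[0,0,0],[0,0,0],[0,0,0],[0,0,0],[0,0,0],[0,0,0],[0,0,0],[0,0,0],[0,0,0],[0,0,0],[0,0,0],[0,0,0],[0,0,0],[0,0,0]], "fingers": [1,1,1,1,1,1,1,1,1,1,0,0,0,0,0,0,0,0,0,0]}}

```text
t: 11.68
position: [0.5206, 0.3422, 0.0402]
ee_rot: [180.0, 0.1, 74.0]
ft_force: [0.3, -0.3, 0.8]
finger_gap: 0.041
```

```bash
python3 - <<'E'
from h import *
s=bot.state(); print(s["position"],s["ee_rot"],s["finger_gap"],s["ft_force"])
a=np.radians(74.1); yv=np.array([np.cos(a),np.sin(a)]); xv=np.array([np.sin(a),-np.cos(a)]); S=np.array([.6474,-.0183])
B=S+.107*yv; print("bottle",B,"cutter",S-.0665*xv,"fid",S-.124*xv)
for zz in(.13,.041): go([B[0],B[1],zz],74.1)
E
```

```text
[0.5205718  0.34220411 0.04016517] [1.79997985e+02 8.84408291e-02 7.39799774e+01] 0.04098776416892706 [ 0.26932083 -0.2647897   0.8347111 ]
bottle [0.67671364 0.08460632] cutter [ 5.83444203e-01 -8.17119570e-05] fid [0.52814408 0.01567094]
slide [-0.3411, 0.3686, -0.1492] turn [0.0, 0.0005, -0.0007] rows>= 8 t 11.68
slide [-0.3408, 0.3686, -0.0009] turn [0.0, 0.0005, -0.0007] rows>= 8 t 11.68
```

Request:
{"name": "step_arm", "arguments": {"slide": [[0,0,-0.05],[0,0,-0.11],[0,0,-0.15],[-0.05,0.05,-0.15],[-0.09,0.097,-0.15],[-0.135,0.145,-0.15],[-0.18,0.195,-0.15],[-0.225,0.245,-0.15],[-0.27,0.292,-0.15],[-0.31,0.335,-0.15],[-0.341,0.3686,-0.15],[-0.341,0.3686,-0.14],[-0.341,0.3686,-0.12],[-0.341,0.3686,-0.09],[-0.341,0.3686,-0.06],[-0.341,0.3686,-0.035],[-0.341,0.3686,-0.015],[-0.341,0.3686,-0.005],[-0.341,0.3686,-0.002],[-0.341,0.3686,-0.001]], "turn": [[0,0,0],[0,0,0],[0,0,0],[0,0,0],[0,0,0],[0,0,0],[0,0,0],[0,0,0],[0,0,0],[0,0,0],[0,0,0],[0,0,0],[0,0,0],[0,0,0],[0,0,0],[0,0,0],[0,0,0],[0,0,0],[0,0,0],[0,0,0]], "fingers": [0,0,0,0,0,0,0,0,0,0,0,0,0,0,0,0,0,0,0,0]}}

```text
t: 13.35
position: [0.6767, 0.0849, 0.0411]
ee_rot: [-180.0, 0.1, 74.0]
ft_force: [-0.0, 0.4, -1.1]
finger_gap: 0.0416
```

```bash
python3 - <<'E'
from h import *
s=bot.state(); print(s["position"],s["ee_rot"],s["finger_gap"],s["ft_force"])
go([.6767,.0846,.0405],74.1)
E
```

```text
[0.67668105 0.08493722 0.04107741] [-1.79999293e+02  7.79341125e-02  7.40069774e+01] 0.041592607559767125 [-0.03482212  0.4183036  -1.06537595]
slide [-0.0005, 0.0002, 0.001] turn [-0.0, 0.0004, -0.0005] rows>= 1 t 13.35
```

Release the bottle and rise straight up.

Request:
{"name": "step_arm", "arguments": {"slide": [[0,0,0.001],[0,0,0.0015],[0,0,0.0015],[0,0,0.0015],[0,0,0.0015],[0,0,0.0015],[0,0,0.0015],[0,0,0.0015],[0,0,0.0015],[0,0,-0.03],[0,0,-0.09],[0,0,-0.15],[0,0,-0.21],[0,0,-0.27],[0,0,-0.33],[0,0,-0.35],[0,0,-0.35]], "turn": [[0,0,0],[0,0,0],[0,0,0],[0,0,0],[0,0,0],[0,0,0],[0,0,0],[0,0,0],[0,0,0],[0,0,0],[0,0,0],[0,0,0],[0,0,0],[0,0,0],[0,0,0],[0,0,0],[0,0,0]], "fingers": [0,0,0,1,1,1,1,1,1,1,1,1,1,1,1,1,1]}}

```text
t: 14.77
position: [0.6784, 0.086, 0.2558]
ee_rot: [179.6, -0.1, 74.0]
ft_force: [0.6, 0.0, -0.1]
finger_gap: 0.0873
```

```bash
python3 - <<'E'
from h import *
im,W,c=look("wrist","w5"); z=W[...,2]
s=bot.state(); print(s["t"],s["position"],s["finger_gap"])
u,v=proj(c,[.6767,.0846,.096]).astype(int); print(u,v)
m=blob(W,(z>.091)&(z<.105),(u,v)); print("cap",None if m is None else (rect(W,m),np.nanpercentile(z[m],[5,50,95])))
# cutter: long axis -0.8 deg -> jaw 89 -> yaw 179 / -1 ; look pose
go([.4269,.2168,.22],179.2); go([.4269,.2168,.22],-0.8)
print(s["joints"])
E
```

```text
14.8167 [0.67752302 0.08560432 0.25289823] 0.0869176307345715
278 197
cap (array([677.2,  85. ,  36.2,  37. , -15. ]), array([0.09461177, 0.0961927 , 0.0974116 ]))
slide [0.0951, -0.4619, 0.0534] turn [0.0007, 0.0009, -0.5844] rows>= 15 t 14.82
slide [0.0951, -0.4619, 0.0534] turn [0.0008, -0.0006, 0.4156] rows>= 11 t 14.82
[ 12.8749709   25.93980048 -34.52850269  74.67344616  14.54970081
  83.55626205 -36.49562681]
```

```bash
python3 - <<'E'
from h import *
go([.487,.217,.25],179.2)
E
```

```text
slide [0.123, -0.3656, 0.0037] turn [0.0007, 0.0009, -0.5844] rows>= 15 t 14.82
```

Request:
{"name": "step_arm", "arguments": {"slide": [[0.123,-0.3656,0.004],[0.123,-0.3656,0.004],[0.123,-0.3656,0.004],[0.123,-0.3656,0.004],[0.123,-0.3656,0.004],[0.123,-0.3656,0.004],[0.123,-0.3656,0.004],[0.123,-0.3656,0.004],[0.123,-0.3656,0.004],[0.123,-0.3656,0.004],[0.123,-0.3656,0.004],[0.123,-0.3656,0.004],[0.123,-0.3656,0.004],[0.123,-0.3656,0.004],[0.123,-0.3656,0.004],[0.123,-0.3656,0.004],[0.123,-0.3656,0.004],[0.123,-0.3656,0.004]], "turn": [[0.0007,0.0009,-0.584],[0.0007,0.0009,-0.584],[0.0007,0.0009,-0.584],[0.0007,0.0009,-0.584],[0.0007,0.0009,-0.584],[0.0007,0.0009,-0.584],[0.0007,0.0009,-0.584],[0.0007,0.0009,-0.584],[0.0007,0.0009,-0.584],[0.0007,0.0009,-0.584],[0.0007,0.0009,-0.584],[0.0007,0.0009,-0.584],[0.0007,0.0009,-0.584],[0.0007,0.0009,-0.584],[0.0007,0.0009,-0.584],[0.0007,0.0009,-0.584],[0.0007,0.0009,-0.584],[0.0007,0.0009,-0.584]], "fingers": [1,1,1,1,1,1,1,1,1,1,1,1,1,1,1,1,1,1]}}

```text
t: 16.32
position: [0.4867, 0.2167, 0.2491]
ee_rot: [-180.0, -0.1, 178.9]
ft_force: [0.2, 0.6, 0.5]
finger_gap: 0.0871
```

```bash
python3 - <<'E'
from h import *
im,W,c=look("wrist","w6"); z=W[...,2]
s=bot.state(); print(s["t"],s["position"],s["ee_rot"],s["finger_gap"],s["joints"])
u,v=proj(c,[.4269,.2168,.01]).astype(int); print(u,v)
m=blob(W,(z>.004)&(z<.03),(u,v)); print("cutter",rect(W,m),np.nanpercentile(z[m],[5,50,95]))
mx=W[m][:,0]; print(np.nanmin(mx),np.nanmax(mx))
r=models.landmark_of("wrist","cutter_mid"); print([(x["score"],ray(c,np.array(x["at"])*[560,420],.007)) for x in r])
E
```

```text
16.3667 [0.48678363 0.21681457 0.24928367] [-1.79986174e+02 -5.07122982e-02  1.78979487e+02] 0.08703897940227419 [ 20.63361811  10.4407222  -54.90800002  95.75365724   8.68892341
  78.38053084  53.38589989]
281 125
cutter [427.1 212.2  13.4 143.4   1.3] [0.0075501  0.01131388 0.01349822]
0.3554235272766316 0.4987570540718536
[(0.8, array([0.43054048, 0.21168087, 0.007     ]))]
```

View pics/w6.png

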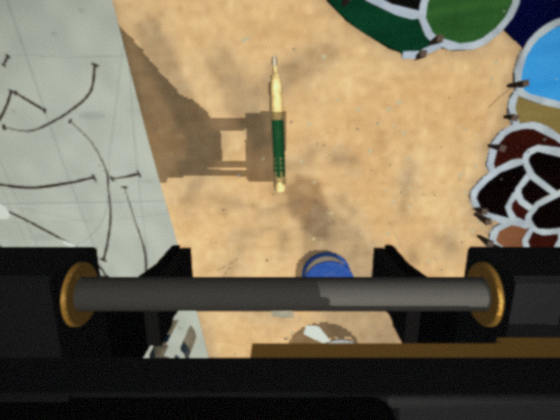

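The cutter runs vertically in the view, from (275,60) to (280,190), with its wheel end towards the robot and its centre at (427, 212) mm. The panel is to the right of it. I'll check that clearance before descending.

```bash
python3 - <<'E'
from h import *
im,W,c=look("wrist"); z=W[...,2]
m=(W[...,0]>.37)&(W[...,0]<.49)&(W[...,1]>.235)&(W[...,1]<.33); print(np.nanpercentile(z[m],[50,99,100]))
go([.4268,.2122,.002],181.3)
E
```

```text
[0.33764095 0.36303802 0.36411063]
slide [0.0998, -0.0095, 0.4127] turn [-0.0, -0.0001, -0.0126] rows>= 7 t 16.47
```

Request:
{"name": "step_arm", "arguments": {"slide": [[0.05,-0.0095,0.05],[0.1,-0.0095,0.1],[0.1,-0.0095,0.15],[0.1,-0.0095,0.2],[0.1,-0.0095,0.26],[0.1,-0.0095,0.31],[0.1,-0.0095,0.35],[0.1,-0.0095,0.38],[0.1,-0.0095,0.4],[0.1,-0.0095,0.41],[0.1,-0.0095,0.412],[0.1,-0.0095,0.412],[0.1,-0.0095,0.412],[0.1,-0.0095,0.412],[0.1,-0.0095,0.412],[0.1,-0.0095,0.412],[0.1,-0.0095,0.412],[0.1,-0.0095,0.412],[0.1,-0.0095,0.412],[0.1,-0.0095,0.412]], "turn": [[0,0,-0.0126],[0,0,-0.0126],[0,0,-0.0126],[0,0,-0.0126],[0,0,-0.0126],[0,0,-0.0126],[0,0,-0.0126],[0,0,-0.0126],[0,0,-0.0126],[0,0,-0.0126],[0,0,-0.0126],[0,0,-0.0126],[0,0,-0.0126],[0,0,-0.0126],[0,0,-0.0126],[0,0,-0.0126],[0,0,-0.0126],[0,0,-0.0126],[0,0,-0.0126],[0,0,-0.0126]], "fingers": [1,1,1,1,1,1,0.7,0.5,0.4,0.4,0.4,0,0,0,0,0,0,0,0,0]}}

```text
t: 18.13
position: [0.4268, 0.2122, 0.0026]
ee_rot: [-180.0, -0.0, -178.7]
ft_force: [-0.1, -0.2, 2.3]
finger_gap: 0.0116
```

```bash
python3 - <<'E'
from h import *
s=bot.state(); print(s["position"],s["ee_rot"],s["finger_gap"],s["ft_force"])
go(s["position"]+[0,0,.1],181.3)
go([.5834,-.0001,.1],74.1)
E
```

```text
[0.42678945 0.21222851 0.00255075] [-1.79990784e+02 -1.26927603e-02 -1.78691326e+02] 0.011623702497961881 [-0.0583646  -0.19000488  2.28916747]
slide [0.0, -0.0, -0.1667] turn [-0.0001, -0.0001, 0.0] rows>= 3 t 18.13
slide [-0.2528, -0.3598, -0.1624] turn [-0.0001, -0.0, 0.5956] rows>= 15 t 18.13
```

Request:
{"name": "step_arm", "arguments": {"slide": [[0,0,-0.04],[0,0,-0.1],[0,0,-0.16],[0,0,-0.212],[-0.05,-0.07,-0.212],[-0.09,-0.125,-0.212],[-0.13,-0.18,-0.212],[-0.16,-0.23,-0.212],[-0.2,-0.28,-0.212],[-0.253,-0.36,-0.212],[-0.253,-0.36,-0.212],[-0.253,-0.36,-0.212],[-0.253,-0.36,-0.212],[-0.253,-0.36,-0.212],[-0.253,-0.36,-0.212],[-0.253,-0.36,-0.212],[-0.253,-0.36,-0.212],[-0.253,-0.36,-0.212],[-0.253,-0.36,-0.212],[-0.253,-0.36,-0.212]], "turn": [[0,0,0],[0,0,0],[0,0,0.03],[0,0,0.07],[0,0,0.11],[0,0,0.15],[0,0,0.19],[0,0,0.23],[0,0,0.27],[0,0,0.31],[0,0,0.35],[0,0,0.39],[0,0,0.43],[0,0,0.47],[0,0,0.51],[0,0,0.55],[0,0,0.58],[0,0,0.5956],[0,0,0.5956],[0,0,0.5956]], "fingers": [0,0,0,0,0,0,0,0,0,0,0,0,0,0,0,0,0,0,0,0]}}

```text
t: 19.8
position: [0.5833, -0.0001, 0.1295]
ee_rot: [-180.0, 0.0, 74.2]
ft_force: [0.6, -0.9, -1.2]
finger_gap: 0.0116
```

```bash
python3 - <<'E'
from h import *
im,W,c=look("wrist","w7"); z=W[...,2]
s=bot.state(); print(s["t"],s["position"],s["ee_rot"],s["finger_gap"],s["ft_force"])
go([.5834,-.0001,.05],74.1); go([.5834,-.0001,.003],74.1)
E
```

```text
19.85 [ 5.83397207e-01 -1.07217618e-04  1.29565370e-01] [-1.79971394e+02  1.34758219e-02  7.42372060e+01] 0.011401670806126725 [ 0.15125684  0.58749664 -0.31884913]
slide [0.0, 0.0001, 0.1326] turn [-0.0002, 0.0001, 0.0008] rows>= 2 t 19.85
slide [0.0001, 0.0001, 0.2109] turn [-0.0002, 0.0001, 0.0008] rows>= 4 t 19.85
```

View pics/w7.png

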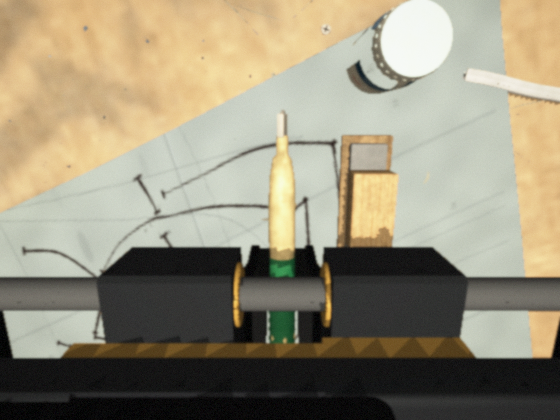

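The cutter is held straight, parallel to the stone. I'll lower it and open the jaws only part way, since the stone base is 46 mm off.

Request:
{"name": "step_arm", "arguments": {"slide": [[0,0,0.04],[0,0,0.08],[0,0,0.12],[0,0,0.15],[0,0,0.175],[0,0,0.195],[0,0,0.205],[0,0,0.21],[0,0,0.2115],[0,0,0.2115],[0,0,0.2115],[0,0,0.2115],[0,0,0.2115],[0,0,0.2115],[0,0,0.2115],[0,0,0.19],[0,0,0.15],[0,0,0.08],[0,0,0.0],[0,0,-0.06]], "turn": [[0,0,0.0008],[0,0,0.0008],[0,0,0.0008],[0,0,0.0008],[0,0,0.0008],[0,0,0.0008],[0,0,0.0008],[0,0,0.0008],[0,0,0.0008],[0,0,0.0008],[0,0,0.0008],[0,0,0.0008],[0,0,0.0008],[0,0,0.0008],[0,0,0.0008],[0,0,0.0008],[0,0,0.0008],[0,0,0.0008],[0,0,0.0008],[0,0,0.0008]], "fingers": [0,0,0,0,0,0,0,0,0,0,0,0.35,0.35,0.35,0.35,0.35,0.35,0.35,0.35,0.35]}}

```text
t: 21.52
position: [0.5829, 0.0002, 0.1673]
ee_rot: [-180.0, -0.0, 74.1]
ft_force: [2.0, -0.1, -0.7]
finger_gap: 0.0304
```

```bash
python3 - <<'E'
from h import *
s=bot.state(); print(s["t"],s["position"],s["finger_gap"],s["ft_force"])
# back off along -tool x to see the cutter
a=np.radians(74.1); yv=np.array([np.cos(a),np.sin(a)])
p=np.array([.5834,0])-.07*yv; print(p); go([p[0],p[1],.26],74.1)
E
```

```text
21.5167 [5.82885546e-01 2.21505877e-04 1.67327599e-01] 0.030379908982754188 [ 2.00448092 -0.10625831 -0.69415668]
[ 0.56422285 -0.06732189]
slide [-0.1168, 0.0008, -0.1545] turn [-0.0002, -0.0, 0.0001] rows>= 3 t 21.52
```

Request:
{"name": "step_arm", "arguments": {"slide": [[-0.117,0.001,-0.1545],[-0.117,0.001,-0.1545],[-0.117,0.001,-0.1545],[-0.117,0.001,-0.1545],[-0.117,0.001,-0.1545],[-0.117,0.001,-0.1545],[-0.117,0.001,-0.1545]], "turn": [[0,0,0],[0,0,0],[0,0,0],[0,0,0],[0,0,0],[0,0,0],[0,0,0]], "fingers": [1,1,1,1,1,1,1]}}

```text
t: 22.1
position: [0.5638, -0.0663, 0.2592]
ee_rot: [-179.9, -0.0, 74.2]
ft_force: [0.6, -0.0, -1.0]
finger_gap: 0.069
```

```bash
cat >> h.py <<'E'
def rel(r,S=np.array([647.4,-18.3]),a=74.1):
    t=np.radians(a); d=np.array(r[:2])-S
    return np.round([d@[np.sin(t),-np.cos(t)],d@[np.cos(t),np.sin(t)]],1)
E
python3 - <<'E'
from h import *
im,W,c=look("wrist","w8"); z=W[...,2]
s=bot.state(); print(s["t"],s["position"])
def f(n,p,lo,hi):
    u,v=proj(c,p).astype(int); m=blob(W,(z>lo)&(z<hi),(u,v))
    if m is None: print(n,None,u,v); return
    r=rect(W,m); print(n,(u,v),r,"rel",rel(r),np.nanpercentile(z[m],[5,50,95]).round(4))
f("cutter",[.5834,0,.01],.004,.02)
f("stone",[.6474,-.0183,.036],.003,.06)
f("block",[.6474,-.0183,.036],.025,.06)
f("bottle",[.677,.085,.096],.085,.12)
go([.4124,-.1926,.22],63.8)
E
```

```text
22.15 [ 0.56381056 -0.06632591  0.25894437]
cutter (np.int64(282), np.int64(117)) [ 5.852e+02 -1.000e-01  1.340e+01  1.433e+02  7.410e+01] rel [-64.8   0.5] [0.0074 0.0113 0.0135]
stone (np.int64(346), np.int64(117)) [648.  -18.4  42.2 113.4  74.3] rel [0.6 0.1] [0.0054 0.0195 0.0373]
block (np.int64(346), np.int64(117)) [648.2 -18.1  32.5  59.2  74.2] rel [0.7 0.4] [0.0345 0.0362 0.0375]
bottle (np.int64(366), np.int64(-22)) [671.8  69.3   5.7  25.8 -18.7] rel [-0.5 90.9] [0.0858 0.0931 0.0969]
slide [-0.2712, -0.1854, 0.0653] turn [-0.0009, -0.0, 0.0579] rows>= 5 t 22.15
```

View pics/w8.png

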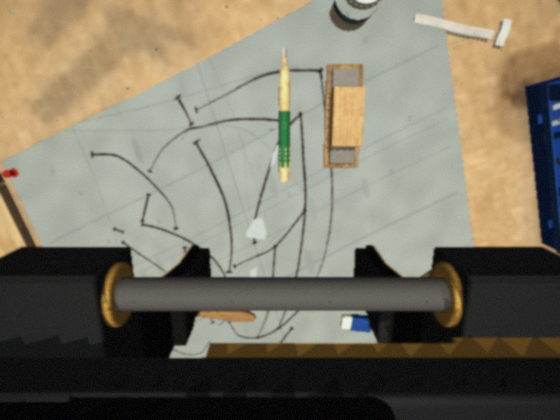

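Cutter at (284,115) in the view, lying 39 mm clear of the stone and parallel to it. Now the fid.

```bash
python3 - <<'E'
from h import *
go([.466,-.219,.25],153.8)
E
```

```text
slide [-0.2892, -0.0876, 0.0151] turn [-0.0007, -0.0007, -0.4421] rows>= 12 t 22.15
```

Request:
{"name": "step_arm", "arguments": {"slide": [[-0.289,-0.088,0.015],[-0.289,-0.088,0.015],[-0.289,-0.088,0.015],[-0.289,-0.088,0.015],[-0.289,-0.088,0.015],[-0.289,-0.088,0.015],[-0.289,-0.088,0.015],[-0.289,-0.088,0.015],[-0.289,-0.088,0.015],[-0.289,-0.088,0.015],[-0.289,-0.088,0.015],[-0.289,-0.088,0.015],[-0.289,-0.088,0.015],[-0.289,-0.088,0.015],[-0.289,-0.088,0.015]], "turn": [[0,0,-0.442],[0,0,-0.442],[0,0,-0.442],[0,0,-0.442],[0,0,-0.442],[0,0,-0.442],[0,0,-0.442],[0,0,-0.442],[0,0,-0.442],[0,0,-0.442],[0,0,-0.442],[0,0,-0.442],[0,0,-0.442],[0,0,-0.442],[0,0,-0.442]], "fingers": [1,1,1,1,1,1,1,1,1,1,1,1,1,1,1]}}

```text
t: 23.4
position: [0.4658, -0.2183, 0.2495]
ee_rot: [-180.0, -0.2, 153.7]
ft_force: [-1.4, 0.0, -0.0]
finger_gap: 0.0868
```

```bash
python3 - <<'E'
from h import *
im,W,c=look("wrist","w9"); z=W[...,2]
s=bot.state(); print(s["t"],s["position"],s["ee_rot"],s["joints"])
u,v=proj(c,[.4124,-.1926,.01]).astype(int); print(u,v)
m=blob(W,(z>.004)&(z<.03),(u,v)); r=rect(W,m);print("fid",r,np.nanpercentile(z[m],[5,50,95]))
go([r[0]/1000,r[1]/1000,.002],(r[4]+180))
E
```

```text
23.45 [ 0.46582234 -0.21847237  0.24969024] [-179.99180775   -0.19179788  153.67388356] [ 44.9391174    4.19095562 -25.89542656  98.93733811   1.85711272
  77.48899671  82.36929334]
281 126
fid [ 411.3 -196.1   21.6  155.6  -26.8] [0.00772161 0.0095879  0.01098388]
slide [0.0966, -0.0068, 0.4131] turn [-0.0, -0.0011, 0.0026] rows>= 7 t 23.45
```

View pics/w9.png

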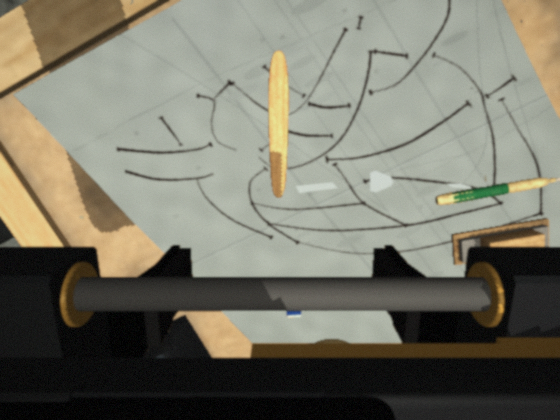

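The fid is at (278,125), centre (411, -196) mm, 21.6×155.6 mm. Grasping it.

Request:
{"name": "step_arm", "arguments": {"slide": [[0.05,-0.007,0.05],[0.0966,-0.007,0.1],[0.0966,-0.007,0.15],[0.0966,-0.007,0.2],[0.0966,-0.007,0.26],[0.0966,-0.007,0.31],[0.0966,-0.007,0.35],[0.0966,-0.007,0.38],[0.0966,-0.007,0.4],[0.0966,-0.007,0.41],[0.0966,-0.007,0.4125],[0.0966,-0.007,0.4125],[0.0966,-0.007,0.4125],[0.0966,-0.007,0.4125],[0.0966,-0.007,0.4125],[0.0966,-0.007,0.4125],[0.0966,-0.007,0.4125],[0.0966,-0.007,0.4125],[0.0966,-0.007,0.4125],[0.0966,-0.007,0.4125]], "turn": [[0,-0.001,0.0026],[0,-0.001,0.0026],[0,-0.001,0.0026],[0,-0.001,0.0026],[0,-0.001,0.0026],[0,-0.001,0.0026],[0,-0.001,0.0026],[0,-0.001,0.0026],[0,-0.001,0.0026],[0,-0.001,0.0026],[0,-0.001,0.0026],[0,-0.001,0.0026],[0,-0.001,0.0026],[0,-0.001,0.0026],[0,-0.001,0.0026],[0,-0.001,0.0026],[0,-0.001,0.0026],[0,-0.001,0.0026],[0,-0.001,0.0026],[0,-0.001,0.0026]], "fingers": [1,1,1,1,1,1,0.7,0.5,0.5,0.5,0.5,0,0,0,0,0,0,0,0,0]}}

```text
t: 25.12
position: [0.4115, -0.1963, 0.0027]
ee_rot: [-180.0, 0.0, 153.2]
ft_force: [-1.4, 0.7, 5.3]
finger_gap: 0.0202
```

```bash
python3 - <<'E'
from h import *
s=bot.state(); print(s["position"],s["ee_rot"],s["finger_gap"],s["ft_force"])
go([.5295,.0153,.13],74.1)
E
```

```text
[ 0.41147557 -0.19629612  0.00269102] [-1.79986873e+02  1.25524062e-02  1.53201677e+02] 0.020226815669947922 [-1.39267954  0.68653302  5.34373573]
slide [-0.0166, 0.4034, -0.2123] turn [-0.0, 0.0001, 0.4395] rows>= 12 t 25.12
```

Request:
{"name": "step_arm", "arguments": {"slide": [[0,0,-0.04],[0,0,-0.1],[0,0,-0.16],[0,0,-0.212],[-0.003,0.06,-0.212],[-0.005,0.12,-0.212],[-0.007,0.18,-0.212],[-0.01,0.24,-0.212],[-0.012,0.3,-0.212],[-0.0166,0.36,-0.212],[-0.0166,0.4034,-0.212],[-0.0166,0.4034,-0.212],[-0.0166,0.4034,-0.212],[-0.0166,0.4034,-0.212],[-0.0166,0.4034,-0.212],[-0.0166,0.4034,-0.212],[-0.0166,0.4034,-0.212],[-0.0166,0.4034,-0.212]], "turn": [[0,0,0],[0,0,0],[0,0,0.03],[0,0,0.07],[0,0,0.11],[0,0,0.15],[0,0,0.19],[0,0,0.23],[0,0,0.27],[0,0,0.31],[0,0,0.35],[0,0,0.39],[0,0,0.42],[0,0,0.4395],[0,0,0.4395],[0,0,0.4395],[0,0,0.4395],[0,0,0.4395]], "fingers": [0,0,0,0,0,0,0,0,0,0,0,0,0,0,0,0,0,0]}}

```text
t: 26.62
position: [0.5294, 0.0152, 0.1297]
ee_rot: [-180.0, 0.0, 74.2]
ft_force: [-0.3, 0.5, 0.1]
finger_gap: 0.0201
```

```bash
python3 - <<'E'
from h import *
im,W,c=look("wrist","w10")
s=bot.state(); print(s["position"],s["ee_rot"],s["finger_gap"],s["ft_force"])
go([.5295,.0153,.003],74.1)
E
```

```text
[0.52939667 0.01518048 0.12974349] [1.79996952e+02 1.93039155e-02 7.41878276e+01] 0.02044249855540833 [ 0.00322237 -0.25294852 -0.05386113]
slide [0.0003, 0.0001, 0.2112] turn [0.0, 0.0001, 0.0005] rows>= 4 t 26.67
```

View pics/w10.png

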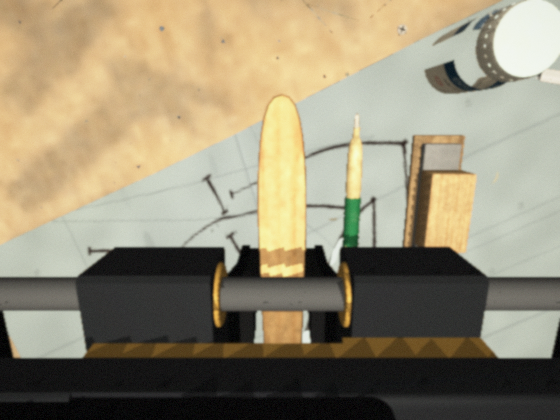

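Fid held straight and parallel to the stone. I'll lower and release it with a partial opening.

Request:
{"name": "step_arm", "arguments": {"slide": [[0,0,0.04],[0,0,0.08],[0,0,0.12],[0,0,0.15],[0,0,0.175],[0,0,0.195],[0,0,0.205],[0,0,0.21],[0,0,0.2115],[0,0,0.2115],[0,0,0.2115],[0,0,0.2115],[0,0,0.2115],[0,0,0.2115],[0,0,0.2115],[0,0,0.19],[0,0,0.15],[0,0,0.08],[0,0,0.0],[0,0,-0.06]], "turn": [[0,0,0.0005],[0,0,0.0005],[0,0,0.0005],[0,0,0.0005],[0,0,0.0005],[0,0,0.0005],[0,0,0.0005],[0,0,0.0005],[0,0,0.0005],[0,0,0.0005],[0,0,0.0005],[0,0,0.0005],[0,0,0.0005],[0,0,0.0005],[0,0,0.0005],[0,0,0.0005],[0,0,0.0005],[0,0,0.0005],[0,0,0.0005],[0,0,0.0005]], "fingers": [0,0,0,0,0,0,0,0,0,0,0,0.45,0.45,0.45,0.45,0.45,0.45,0.45,0.45,0.45]}}

```text
t: 28.33
position: [0.5288, 0.0156, 0.1675]
ee_rot: [-180.0, -0.0, 74.1]
ft_force: [2.1, 0.1, -0.4]
finger_gap: 0.0389
```

```bash
python3 - <<'E'
from h import *
s=bot.state(); print(s["t"],s["position"],s["finger_gap"])
go([.555,-.065,.33],74.1)
E
```

```text
28.3333 [0.52878866 0.01561061 0.16747763] 0.03894197687971026
slide [-0.1173, 0.0787, -0.2709] turn [-0.0, -0.0, 0.0002] rows>= 5 t 28.33
```

Request:
{"name": "step_arm", "arguments": {"slide": [[0,0,-0.06],[-0.117,0.079,-0.271],[-0.117,0.079,-0.271],[-0.117,0.079,-0.271],[-0.117,0.079,-0.271],[-0.117,0.079,-0.271],[-0.117,0.079,-0.271],[-0.117,0.079,-0.271],[-0.117,0.079,-0.271],[-0.117,0.079,-0.271]], "turn": [[0,0,0],[0,0,0],[0,0,0],[0,0,0],[0,0,0],[0,0,0],[0,0,0],[0,0,0],[0,0,0],[0,0,0]], "fingers": [0.45,1,1,1,1,1,1,1,1,1]}}

```text
t: 29.17
position: [0.5546, -0.0639, 0.3292]
ee_rot: [-179.9, 0.0, 74.2]
ft_force: [-0.3, 0.1, 0.2]
finger_gap: 0.085
```

```bash
python3 - <<'E'
from h import *
im,W,c=look("wrist","w11"); z=W[...,2]
s=bot.state(); print(s["t"],s["position"])
def f(n,p,lo,hi):
    u,v=proj(c,p).astype(int); m=blob(W,(z>lo)&(z<hi),(u,v))
    if m is None: print(n,None,u,v); return
    r=rect(W,m); print(n,(u,v),r,"rel",rel(r),np.nanpercentile(z[m],[5,50,95]).round(4))
f("fid",[.5295,.0153,.01],.004,.02)
f("cutter",[.5834,0,.01],.004,.02)
f("stone",[.6474,-.0183,.036],.003,.06)
f("block",[.6474,-.0183,.036],.025,.06)
f("bottle",[.677,.085,.096],.091,.12)
f("eraser",[.6046,-.2702,.012],.005,.03)
im,W,c=look("top"); z=W[...,2]
f("top eraser",[.6046,-.2702,.012],.005,.03); f("top reel",[.6076,.2743,.03],.005,.05)
E
```

```text
29.2167 [ 0.55468723 -0.0640072   0.32930511]
fid (np.int64(246), np.int64(116)) [529.9  15.3  22.  155.4  73.4] rel [-1.222e+02  1.000e-01] [0.0077 0.0096 0.0111]
cutter (np.int64(289), np.int64(116)) [584.6   0.   12.1 143.8  74.5] rel [-65.4   0.4] [0.0076 0.0114 0.0137]
stone (np.int64(344), np.int64(117)) [649.3 -19.1  45.1 113.7  74.4] rel [ 2.  -0.2] [0.0053 0.017  0.0374]
block (np.int64(344), np.int64(117)) [648.3 -17.8  32.5  59.4  74.3] rel [0.7 0.7] [0.0343 0.0363 0.0377]
bottle (np.int64(360), np.int64(4)) [674.6  78.2  23.   36.6 -18.1] rel [ -0.3 100.3] [0.0942 0.0962 0.0976]
eraser None 352 296
top eraser (np.int64(376), np.int64(196)) [ 615.  -280.5    6.    19.2   -8.4] rel [  40.7 -261. ] [0.009  0.0117 0.014 ]
top reel (np.int64(168), np.int64(194)) [605.8 270.6  57.9  59.8 -88.5] rel [-119.2  266.5] [0.0226 0.0305 0.0342]
```

View pics/w11.png

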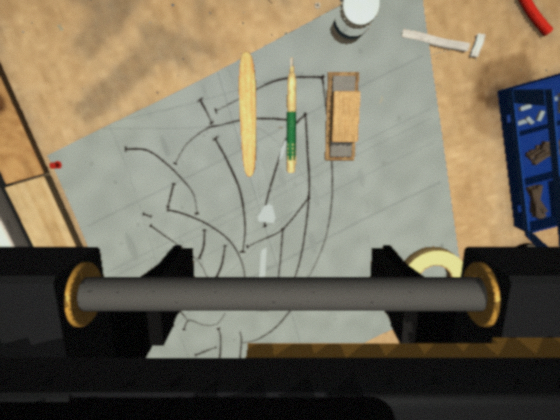

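The view shows the fid (248,115), cutter (291,115), block on the stone (344,117) and bottle (358,12), all as asked, with the gripper empty and clear of everything.

```bash
python3 -c "
from cell import bot
print(bot.close_job(), bot.state()['t'])"
```

```text
the job is handed in; nothing more can be done
the job is handed in; nothing more can be done
```

The kit is set out round the stone in the order asked and handed in at about 29 s, with the gripper empty and about 0.33 m above the bench.

My last checks, in the stone's own axes:

| Item | Measured | Target |
|---|---|---|
| Beech block | within about 1 mm of the stone's middle, aligned within 0.2°, top at 36 mm | middle of the stone |
| Oil bottle | right after release, within 1 mm of its place | 30 mm clear of the pot-side end |
| Glass cutter | about 39 mm clear of the stone's front side, within 0.4° of parallel, within 0.5 mm of level | 40 mm clear |
| Fid | about 39–40 mm from the cutter, 0.7° off parallel, level within 0.1 mm | 40 mm from the cutter |

- **Weaker readings in the last view:** The outline of the stone with the block on it came out about 2 mm off and 45 mm wide, against 40 mm. I put this down to the block on it and relied on the closer views. The bottle cap was cut off by the picture's edge, so its figure comes from the view right after release.
- **Eraser and solder reel:** The arm hid most of the eraser from the overhead camera, so I couldn't re-measure it, but I never went near it. The reel read about 4 mm from its first overhead position. I put that down to camera noise, because nothing touched it, but I didn't check further.

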